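Change over the anvils of a press tester

ROBOT

A 6-joint arm with a two-finger parallel gripper is mounted at the origin on the work surface. World frame = base frame: x ahead of the robot, y to its left, z up, the work surface at z = 0. Lengths are in m, angles in rad, forces in N, time in s.
With the tool pointing down it reaches from about 0.275 to 0.825 m from the base axis. Payload 4.9 kg.
Tool frame: the origin (TCP) lies midway between the tips of the shut fingers; the grasp point (between the pads) lies 19 mm behind it (grip_point_offset is the distance from the TCP to the grasp point, in m); z points along the fingers, x is the direction in which the jaws open and shut, and the axes are right-handed (so a half turn about z gives the same grasp; the last joint's range is limited). The gripper opens to 85 mm and grips with 20 to 120 N. Pads are 22 mm wide; open, the fingers measure 114 mm over their backs; the gripper's body (76 mm by 85 mm) begins 54 mm behind the grasp point. The pads swing forward as they close: fully open they stand 13 mm farther back than shut.
Start: joints at [1.08, 0.326, -0.193, 1.052, 0, 1.437], TCP at [0.192, 0.515, 0.231] pointing down, gripper open.
Joint ranges: [-2.65, 2.65], [-0.97, 1.79], [-1.3, 1.35], [-1.93, 2.1], [-1.47, 1.37], [-3.14, 3.14]. Speed limits (rad/s): [2.57, 2.57, 3.14, 3.14, 3.14, 3.14].

INTERFACE

Orientations are given as a rotation vector (axis times angle).
In Python, from cell import * gives the robot as it stands. Calls block until the motion is done:
- movep(position, orientation): joint-space move of the TCP to a pose.
- move_l(position, velocity=0.15, rot=None, until_force=None): straight line of the TCP; rot=None keeps the orientation; velocity is the mean speed in m/s. With until_force (N) it stops when the force on the tool has changed by that much, and returns True; else False.
- set_joints(angles): joint-space move.
- let_go() and grab(newtons=None): open the fingers fully, or close them until they stop; newtons is the grip in N (None keeps the last).
- sleep(seconds).
- ik(position, orientation): joint angles nearest the present ones, or None.
- get_state(): the state.
- grab_frame(name): name is "side" or "top" or "wrist"; returns a dict with "img" (400x640x3 uint8, red, green, blue), "fx", "fy", "cx", "cy" (pixels), "cam_to_world" (4x4, takes a point from camera to world coordinates); the wrist camera has in their place "T_tool_cam" (4x4, takes a point from camera to tool coordinates, whose origin is the TCP and whose axes are the tool frame's). Camera axes: x right, y down, z forward; pixel columns grow to the right and rows downward; lengths in m; the calibration is good to about 2 mm. A picture is of the moment at which its call begins: read the wrist's pose just before it. There is no depth.
A pose or a line that the arm cannot do raises MotionError and nothing moves.
- sign_off(): hands the job in, once; it reports no verdict.
Trained networks look in the newest picture that a camera, given by its name, has taken for a name from the list of things; names that differ only in an ending like _2 or _b are one class to them, and where a whole thing is asked for, a point or a joint stands for the part that bears it (a point fixed in the world has none). Each returns a list of dicts, best first, with "score" (0 to 1); they miss things now and then, are a little off and sometimes report something else, mostly with a low value. They report only what shows in the picture. A call takes as long as a camera call. They do not tell look-alikes from the thing itself.
- spot_in(camera, name): "centre" ([column, row] in pixels, amid what is visible of it).
- silhouettes(camera, name): "mask" (400x640 bool, what is visible of it) and "centre" ([column, row] in pixels, amid what is visible of it).
- tip_of(camera, name): "centre" ([column, row] in pixels: a listed point, or the origin of a listed thing).
The state is a dict: "clock": time; "q": joint angles; "joint_velocities": joint speeds; "tau": joint torques, N m; "position": TCP position; "eef_rot": TCP orientation; "contact_force": force on the tool from outside, world axes, zero at the start; "wrist_torque": the same for the moment, N m; "finger_gap": opening from 0.0 (shut) to 1.0 (fully open).
Only numpy, scipy, OpenCV 4.12 (cv2) and the standard library are available. Lean on these libraries where they do the work, as an engineer would, in place of code of your own. Each camera call takes 0.05 s, during which the arm holds its last target.

TASK

Change over the anvils of the tester, which are all in the wrong places: mount the vee block on the tester's stage, centred, with its groove along the long side of the stage's top, and put the round anvil and the square anvil back on the storage plates of their own outline, standing upright in the middle. The vee block's own oblong plate is free to park something on meanwhile, and is left empty at the end. Do not disturb the bottle, the lighter or the screwdriver.

Things in the scene. Friction and masses are not known exactly. Their poses are not given: they have to be found in the camera images.
- anvil_round: Round steel anvil, loose, about 0.5 kg: upright cylinder 46 mm in diameter and 32 mm high, with a narrower step 38 mm in diameter on top, 40 mm high in all. At the start it stands on the stage. Origin: centre of its underside; z up along its axis.
- anvil_square: Square steel anvil, loose, about 0.5 kg: upright block 42 x 42 mm, 40 mm high, small dark holes in its flat top. At the start it stands on the round storage plate. Origin: centre of its underside; x and y square to its sides, z up.
- anvil_vee: Steel vee block, loose, about 0.5 kg: 66 mm long (x), 34 mm wide (y), 40 mm high, with a 90-degree V groove, 24 mm wide and 12 mm deep, along x in its top; the sides that face +y and -y are flat over the full height. At the start it stands on the square storage plate. Origin: centre of its underside; z up.
- stage: The tester's positioning stage, a low dark steel cross-slide on the bench with two small aluminium micrometer thimbles at its side, fixed. Its flat top plate is 100 mm long (x) and 62 mm wide (y), 45 mm above the bench; the thimbles stick out below the top, at most 75 mm from the centre. The vee block goes here. Origin: centre of its underside on the bench; z up.
- plate_round: Round storage plate, 90 mm in diameter, home of the round anvil. Lies flat on the bench and is fixed; flat black top with a thin rubber inlay, also black, of the same outline, no rim. Origin: centre of its underside on the bench; the top is 12 mm above it; z up.
- plate_square: Square storage plate, 84 x 84 mm, home of the square anvil; x and y square to its sides. Lies flat on the bench and is fixed; flat black top with a thin rubber inlay, also black, of the same outline, no rim. Origin: centre of its underside on the bench; the top is 12 mm above it; z up.
- plate_oblong: Oblong storage plate, 100 mm (x) by 62 mm (y), the vee block's own; empty at the start, the free spot. Lies flat on the bench and is fixed; flat black top with a thin rubber inlay, also black, of the same outline, no rim. Origin: centre of its underside on the bench; the top is 12 mm above it; z up.
- bottle: Small white bottle with a black cap, 36 mm in diameter, 85 mm high, standing near the work; a bystander, leave alone. Origin: centre of its underside.
- lighter: Yellow lighter, a test sample, 78 x 24 x 12 mm, lying along its x; a bystander, leave alone. Origin: centre of its underside.
- screwdriver: Screwdriver, about 150 mm long, lying along its x; a bystander, leave alone. Origin: on its underside near the middle.
Not all that is in view belongs to the job. Leave any orange look-alike of the anvil_vee alone.

How it is judged:
At the end, for the whole second after the job is handed in: The vee block on the stage, the round anvil on the round plate, the square anvil on the square plate: each upright (0.08 rad), at rest, centred within 12 mm, its underside within 3 mm of the top it stands on; the vee block's x within 0.17 rad of the stage's x, either way round (horizontal distance between anvil_vee and stage below 0.012 m and z of anvil_vee in the frame of stage between 0.042 and 0.048 m and angle between each of anvil_vee, anvil_round, anvil_square's own z axis and vertical below 0.08 rad and linear speed of each of anvil_vee, anvil_round, anvil_square below 0.01 m/s and angular speed of each of anvil_vee, anvil_round, anvil_square below 0.1 rad/s and angle between the x axis of anvil_vee and the x axis of stage, either way round below 0.17 rad and horizontal distance between anvil_round and plate_round below 0.012 m and z of anvil_round in the frame of plate_round between 0.009 and 0.015 m and horizontal distance between anvil_square and plate_square below 0.012 m and z of anvil_square in the frame of plate_square between 0.009 and 0.015 m); the robot touches nothing.
It fails at once if the bottle is moved by more than 25 mm (distance of bottle from where it was at the start of the episode above 0.025 m).
It fails at once if the lighter is moved by more than 25 mm (distance of lighter from where it was at the start of the episode above 0.025 m).
It fails at once if the screwdriver is moved by more than 25 mm (distance of screwdriver from where it was at the start of the episode above 0.025 m).
It also fails if it takes over 109 s, if anything falls off the work surface, if the arm or the gripper's body presses on something with over 40 N, if the wrist force passes 120 N, or if a joint passes its speed limit or range.

## Working session

There is one attempt and no reset: what is moved stays moved. The work goes in short steps, each a Python script; the robot and the scene stay as the last script left them, time stands still between calls to the robot, and variables do not carry over. Pictures are saved under pics/ and viewed, and the job is handed in when it is done.

```bash
mkdir -p pics; ls
python3 - <<'E'
from cell import *
import cv2
s=get_state();print(s)
for n in("side","top","wrist"):
    f=grab_frame(n);cv2.imwrite(f"pics/{n}0.png",f["img"][:,:,::-1])
    print(n,f["fx"],f["fy"],f["cx"],f["cy"],f.get("cam_to_world",f.get("T_tool_cam")))
    for t in "anvil_round anvil_square anvil_vee stage plate_round plate_square plate_oblong bottle lighter screwdriver".split():
        print(t,[(round(float(d["score"]),2),[round(float(v)) for v in d["centre"]]) for d in tip_of(n,t)[:3]],[(round(float(d["score"]),2),[round(float(v)) for v in d["centre"]],int(d["mask"].sum())) for d in silhouettes(n,t)[:3]])
E
```

```text
pics
{'clock': 0.0, 'q': array([ 1.07982002e+00,  3.26940326e-01, -1.93606016e-01,  1.05200833e+00,
        9.43908408e-06,  1.43659713e+00]), 'joint_velocities': array([ 7.07665494e-04,  3.91301899e-05,  1.36435292e-03,  4.76707471e-04,
        7.51754353e-04, -1.38287472e-03]), 'tau': array([-1.38912310e-03, -4.43405342e+01,  2.62436807e+01,  1.54072774e-02,
       -4.51090946e-04, -3.37870505e-07]), 'position': array([0.19179311, 0.51483917, 0.23049538]), 'eef_rot': array([ 2.57971895e+00,  1.79155540e+00, -2.46511228e-03]), 'contact_force': array([ 0.31882935, -0.22476113,  0.81435276]), 'wrist_torque': array([-0.00999809,  0.03716067, -0.01329608]), 'finger_gap': 0.9995381268856598}
side 425.7738690889659 425.7738690889659 318.5910715174507 205.9125815189636 [[ 0.93453732 -0.27063823  0.23107347  0.3119991 ]
 [-0.35579517 -0.72345913  0.59162208 -0.51371041]
 [ 0.00705666 -0.63510774 -0.77239133  0.71610346]
 [ 0.          0.          0.          1.        ]]
anvil_round [(0.74, [298, 124])] [(0.72, [301, 116], 392), (0.67, [274, 203], 718)]
anvil_square [(0.76, [278, 195])] [(0
[... 1493 characters left out ...]
0.28, [206, 171], 313)]
lighter [] [(0.69, [283, 146], 263)]
screwdriver [(0.68, [204, 230])] [(0.87, [215, 233], 251), (0.55, [281, 230], 690)]
wrist 346.1305674047323 346.1305674047323 322.01085162554585 200.41263308980123 [[ 9.99999935e-01  1.29522842e-04 -3.36138893e-04 -1.06404384e-03]
 [-1.42072725e-05  9.46578152e-01  3.22474498e-01 -8.29293836e-02]
 [ 3.59949546e-04 -3.22474472e-01  9.46578092e-01 -1.41475432e-01]
 [ 0.00000000e+00  0.00000000e+00  0.00000000e+00  1.00000000e+00]]
anvil_round [] []
anvil_square [] []
anvil_vee [] []
stage [] []
plate_round [] []
plate_square [] []
plate_oblong [] []
bottle [] []
lighter [] []
screwdriver [(0.74, [234, 375])] [(0.84, [233, 381], 476)]
```

View pics/top0.png

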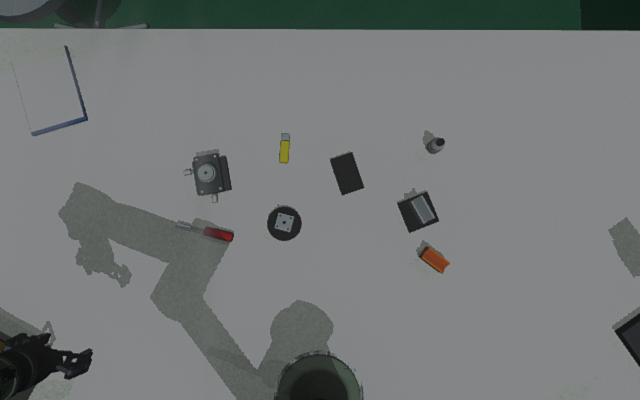

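View pics/side0.png

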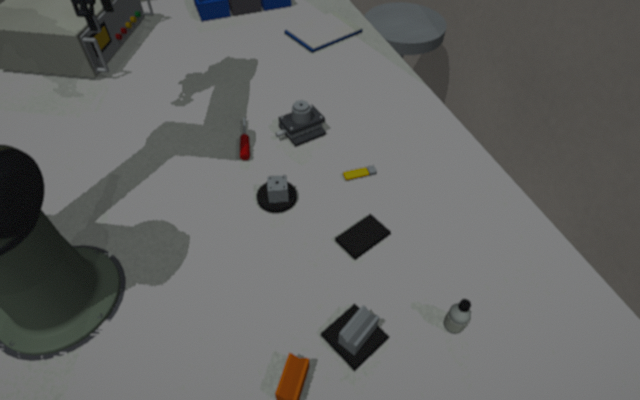

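Run:
```python
import cv2
a=cv2.imread("pics/top0.png")
cv2.imwrite("pics/topcrop.png",cv2.resize(a[120:290,170:460],None,fx=2.75,fy=2.75,interpolation=cv2.INTER_CUBIC))
```

```text
(no output)
```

View pics/topcrop.png

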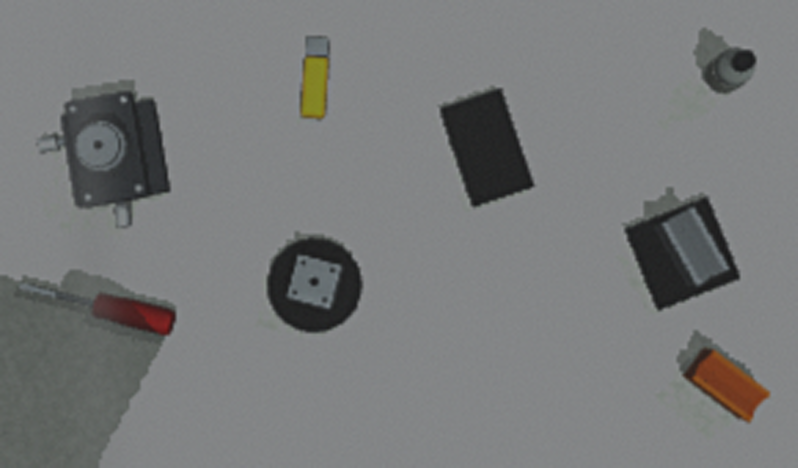

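The pictures show these candidates (top camera pixels):
- **Vee block:** the grey grooved block at (421,209) on the square plate. The look-alike is the orange block at (433,257), which I leave alone.
- **Round anvil:** the grey disc with a step at (206,172) on the stage. The bottle at (433,145) is the only other round thing.
- **Square anvil:** the block with holes at (285,222) on the round plate.
- **Plates:** the oblong plate at (347,173) is empty. The stage top at (205,172) is also oblong.

The crop agrees with these choices. Next I work out coarse positions and take a wrist survey.

```bash
cat > h.py <<'E'
from cell import *
import numpy as np, cv2
from scipy.spatial.transform import Rotation as R
def campose(f,s=None):
    if "cam_to_world" in f: return np.array(f["cam_to_world"])
    T=np.eye(4);T[:3,:3]=R.from_rotvec(s["eef_rot"]).as_matrix();T[:3,3]=s["position"]
    return T@np.array(f["T_tool_cam"])
def ray(f,M,uv,h):
    d=M[:3,:3]@np.array([(uv[0]-f["cx"])/f["fx"],(uv[1]-f["cy"])/f["fy"],1])
    return (M[:3,3]+d*(h-M[2,3])/d[2])[:2]
def rectify(f,M,c,h,half=0.1,ppm=2000):
    """metric image of plane z=h around c; col -> x, row -> y"""
    K=np.array([[f["fx"],0,f["cx"]],[0,f["fy"],f["cy"]],[0,0,1]])
    Wi=np.linalg.inv(M)
    P=K@Wi[:3]
    n=int(2*half*ppm)
    A=np.array([[1/ppm,0,c[0]-half],[0,1/ppm,c[1]-half],[0,0,h],[0,0,1]])
    H=P@A # rect pix -> image pix
    return cv2.warpPerspective(f["img"],H,(n,n),flags=cv2.INTER_LINEAR|cv2.WARP_INVERSE_MAP)
def down(a):
    """tool z down, tool x (jaw) at world angle a"""
    x=np.array([np.cos(a),np.sin(a),0]);z=np.array([0,0,-1.]);y=np.cross(z,x)
    return R.from_matrix(np.array([x,y,z]).T).as_rotvec()
E
python3 - <<'E'
from h import *
f=grab_frame("top");M=campose(f)
for n,uv,h in [("round",(206,172),.085),("stage",(210,173),.045),("square",(285,222),.052),("plr",(284,223),.012),("vee",(424,208),.052),("pls",(418,211),.012),("obl",(347,173),.012),("lighter",(284,147),.012),("bottle",(431,148),0),("screw",(210,232),.01),("orange",(433,258),.04)]:
    print(n,ray(f,M,uv,h).round(3))
s=get_state()
for p in [(.5,.27),(.4,.08),(.45,-.07),(.42,-.22)]:
    q=ik([*p,.25],down(np.pi/2));print(p,q)
    q=ik([*p,.25],down(-np.pi/2));print(p,q)
E
```

```text
round [0.57  0.279]
stage [0.572 0.279]
square [0.447 0.086]
plr [0.445 0.092]
vee [ 0.484 -0.266]
pls [ 0.478 -0.26 ]
obl [ 0.577 -0.074]
lighter [0.646 0.093]
bottle [ 0.647 -0.299]
screw [0.421 0.285]
orange [ 0.357 -0.291]
(0.5, 0.27) [ 0.36524628  0.34887856 -0.11114631  1.11077145  0.          0.36524628]
(0.5, 0.27) [ 0.36524628  0.34887856 -0.11114631  1.11077145  0.         -2.77634637]
(0.4, 0.08) [ 0.01597516  0.04627426 -0.49320409  1.03131797  0.          0.01597516]
(0.4, 0.08) [ 0.01597516  0.04627426 -0.49320409  1.03131797  0.         -3.12561749]
(0.45, -0.07) [-0.31664262  0.13731477 -0.39082756  1.042654    0.         -0.31664262]
(0.45, -0.07) [-0.31664262  0.13731477 -0.39082756  1.042654    0.          2.82495003]
(0.42, -0.22) [-0.63837501  0.17262672 -0.34813543  1.05003417  0.         -0.63837501]
(0.42, -0.22) [-0.63837501  0.17262672 -0.34813543  1.05003417  0.          2.50321764]
```

Run:
```python
from h import *
import pickle
D=[]
for n,p in [("st",(.55,.27)),("pr",(.42,.09)),("ob",(.55,-.07)),("sq",(.46,-.26))]:
    movep([*p,.24],down(np.pi/2)); sleep(.15)
    s=get_state();f=grab_frame("wrist")
    cv2.imwrite(f"pics/w_{n}.png",f["img"][:,:,::-1]); D.append((n,f,s))
    print(n,s["position"].round(4),R.from_rotvec(s["eef_rot"]).as_matrix()[2].round(4),s["clock"])
pickle.dump(D,open("D.pkl","wb"))
ims=[cv2.resize(d[1]["img"],(400,250)) for d in D]
cv2.imwrite("pics/wall.png",np.vstack([np.hstack(ims[:2]),np.hstack(ims[2:])])[:,:,::-1])
```

```text
st [0.5494 0.271  0.2401] [ 1.e-04 -1.e-04 -1.e+00] 4.95
pr [0.4211 0.0908 0.2401] [ 2.e-04  7.e-04 -1.e+00] 6.0417
ob [ 0.5493 -0.0683  0.2403] [ 4.e-04 -2.e-04 -1.e+00] 7.075
sq [ 0.4608 -0.2586  0.24  ] [ 3.e-04  2.e-04 -1.e+00] 8.125
```

View pics/wall.png

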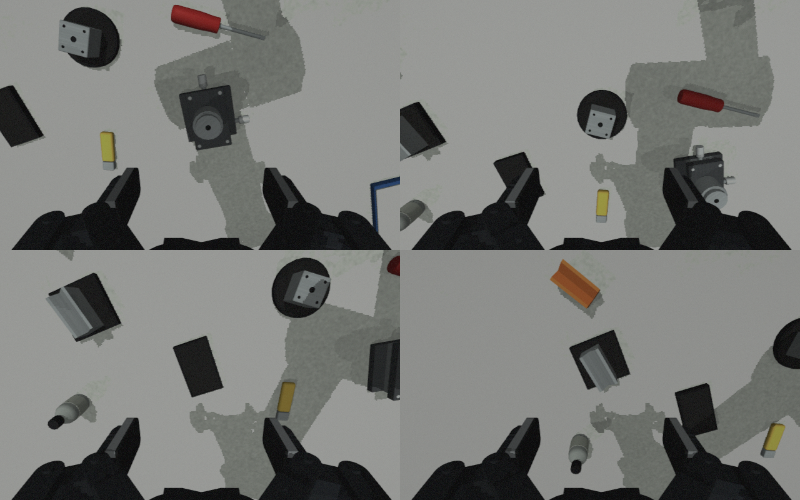

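The wrist pictures show all the items clearly, each near the middle of its own shot. I now rectify each one to its known height plane and measure it.

Run:
```python
from h import *
import pickle
D={n:(f,campose(f,s)) for n,f,s in pickle.load(open("D.pkl","rb"))}
t=grab_frame("top") if 0 else None
L=[("st",.045,(.572,.279)),("st",.085,(.572,.279)),("pr",.012,(.445,.09)),("pr",.052,(.445,.09)),("ob",.012,(.577,-.074)),("sq",.012,(.48,-.26)),("sq",.052,(.48,-.26))]
ims=[]
for n,h,c in L:
    r=rectify(*D[n],c,h,.07,2000);
    o=cv2.convertScaleAbs(r,alpha=1.6)[:,:,::-1].copy()
    for k in range(0,280,40): cv2.line(o,(k+20,0),(k+20,279),(0,90,0),1);cv2.line(o,(0,k+20),(279,k+20),(0,90,0),1)
    ims.append(cv2.resize(o,(200,200))); 
    g=cv2.cvtColor(r,cv2.COLOR_RGB2GRAY); np.save(f"r_{n}_{h}.npy",g); print(n,h,[int(x) for x in np.percentile(g,[5,25,50,75,95])])
ims.append(ims[0]*0)
cv2.imwrite("pics/rect.png",np.vstack([np.hstack(ims[:4]),np.hstack(ims[4:])]))
```

```text
st 0.045 [35, 44, 99, 113, 151]
st 0.085 [36, 72, 107, 122, 151]
pr 0.012 [25, 104, 151, 153, 154]
pr 0.052 [26, 111, 152, 153, 154]
ob 0.012 [26, 31, 152, 153, 154]
sq 0.012 [23, 94, 142, 143, 144]
sq 0.052 [23, 99, 142, 143, 144]
```

View pics/rect.png

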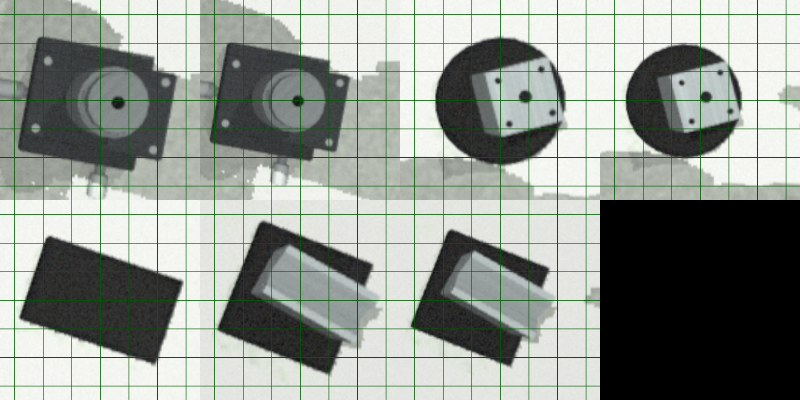

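Run:
```python
from h import *
import pickle
from scipy.optimize import minimize
D={n:(f,campose(f,s)) for n,f,s in pickle.load(open("D.pkl","rb"))}
S=4
def proj(f,M,P):
    W=np.linalg.inv(M);Q=P@W[:3,:3].T+W[:3,3]
    return np.c_[f["fx"]*Q[:,0]/Q[:,2]+f["cx"],f["fy"]*Q[:,1]/Q[:,2]+f["cy"]]
def sil(f,M,poly,z0,z1,p,box):
    c,s=np.cos(p[2]),np.sin(p[2]);xy=poly@np.array([[c,s],[-s,c]])+p[:2]
    P=np.vstack([np.c_[xy,np.full(len(xy),z)] for z in(z0,z1)])
    u=(proj(f,M,P)-box[:2]+.5)*S-.5
    m=np.zeros((box[3]*S,box[2]*S),np.uint8)
    cv2.fillConvexPoly(m,cv2.convexHull(np.round(u*16).astype(np.int32)),255,cv2.LINE_AA,4)
    return m/255.
def rect(a,b): return np.array([[a,b],[-a,b],[-a,-b],[a,-b]])/2
def circ(d): t=np.arange(48)*2*np.pi/48; return d/2*np.c_[np.cos(t),np.sin(t)]
for nm,n,poly,z0,z1,c0,thr,ign in [
 ("oblong","ob",rect(.1,.062),0,.012,(.577,-.074,.3),75,None),
 ("plate_round","pr",circ(.09),0,.012,(.445,.09,0),70,[(.463,.088,.022)]),
 ("plate_square","sq",rect(.084,.084),0,.012,(.47,-.258,.38),70,None)]:
    f,M=D[n]; uv=proj(f,M,np.array([[*c0[:2],.012]]))[0].astype(int)
    box=(uv[0]-75,uv[1]-75,150,150)
    g=cv2.cvtColor(f["img"],cv2.COLOR_RGB2GRAY)[box[1]:box[1]+150,box[0]:box[0]+150]
    G=cv2.resize(g,None,fx=S,fy=S,interpolation=cv2.INTER_CUBIC)
    if n!="ob":   # bench bright vs dark; ignore grey anvil/shadow pixels
        pass
    obs=(G<85).astype(float)
    w=((G<70)|(G>135)).astype(float)
    # ignore the anvil area (bright too): inside its rough silhouette
    if n=="pr": w[sil(f,M,rect(.052,.052),.012,.052,(.45,.086,.26),box)>.5]=0
    if n=="sq": w[sil(f,M,rect(.075,.043),.012,.052,(.473,-.257,.5),box)>.5]=0
    cost=lambda p:(w*np.abs(obs-sil(f,M,poly,z0,z1,p,box))).sum()/S**2
    best=min((minimize(cost,np.array(c0)+[dx,dy,da],method="Nelder-Mead",options=dict(initial_simplex=np.array(c0)+[dx,dy,da]+np.array([[0,0,0],[.006,0,0],[0,.006,0],[0,0,.1]]))) for dx in(-.006,.006) for dy in(-.006,.006) for da in(-.1,.1)),key=lambda r:r.fun)
    print(nm,best.x.round(4),best.fun.round(1))
    o=cv2.cvtColor(G,cv2.COLOR_GRAY2BGR);m=(sil(f,M,poly,z0,z1,best.x,box)>.5).astype(np.uint8)
    cv2.drawContours(o,cv2.findContours(m,0,1)[0],-1,(0,0,255),1)
    o[w<.5]=o[w<.5]*.7+np.array([60,0,0])
    cv2.imwrite(f"pics/fit_{nm}.png",o)
a=[cv2.resize(cv2.imread(f"pics/fit_{x}.png"),(266,266)) for x in("oblong","plate_round","plate_square")]
b=[]
for n,h,c in [("st",.085,(.572,.279)),("pr",.052,(.445,.09)),("sq",.052,(.48,-.26))]:
    b.append(cv2.resize(cv2.convertScaleAbs(rectify(*D[n],c,h,.06,2000),alpha=1.5)[:,:,::-1],(266,266)))
cv2.imwrite("pics/fits.png",np.vstack([np.hstack(a),np.hstack(b)]))
```

```text
oblong [ 0.5785 -0.0741  0.3263] 6.8
plate_round [ 0.4462  0.0908 -0.1343] 9.3
plate_square [ 0.4772 -0.2617  0.3761] 0.2
```

View pics/fits.png

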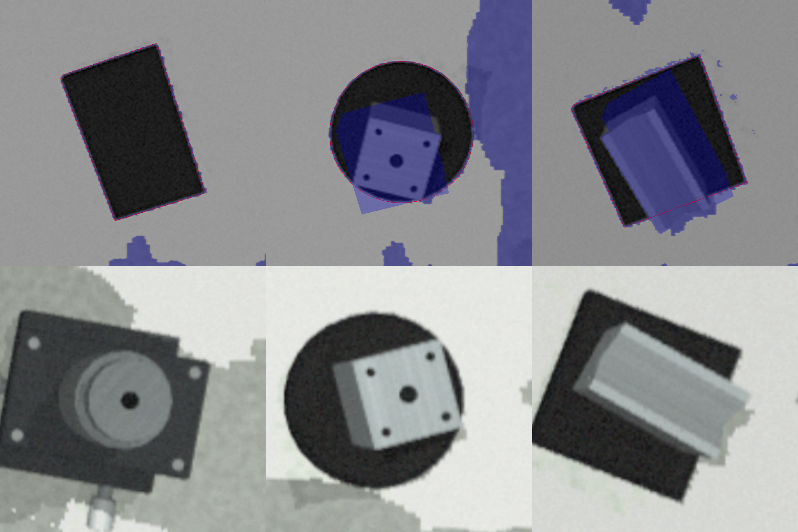

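Run:
```python
from h import *
import pickle
D={n:(f,campose(f,s)) for n,f,s in pickle.load(open("D.pkl","rb"))}
r=rectify(*D["st"],(.572,.279),.045,.07,5000)
o=np.clip(r.astype(float)*3-60,0,255).astype(np.uint8)[:,:,::-1]
cv2.imwrite("pics/stz.png",cv2.resize(o,(600,600)))
```

```text
(no output)
```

View pics/stz.png

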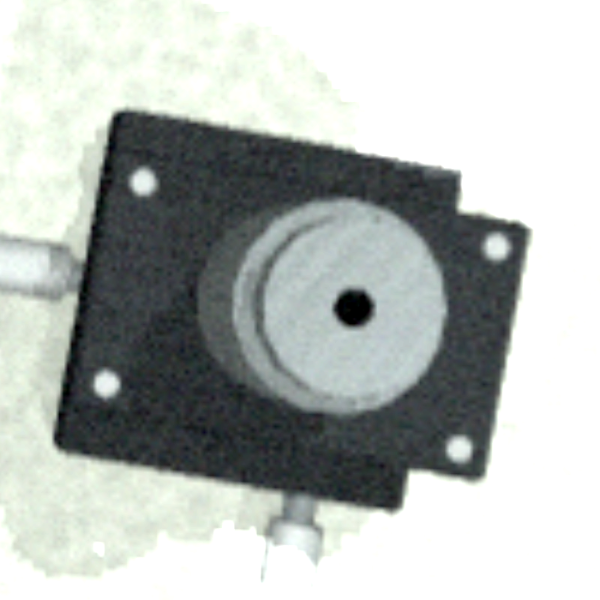

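Measurements (m, rad):

| Item | x | y | Yaw | Check |
|---|---|---|---|---|
| stage | .5723 | .2825 | .18 | screws 84 x 48 mm apart |
| round anvil | .5706 | .2795 | – | – |
| square anvil | .4491 | .0905 | -.253 | – |
| vee block | .4823 | -.2632 | .535 | 65 x 34 mm |

The plates come from the silhouette fits. First I park the vee block on the oblong plate.

```bash
cat >> h.py <<'E'
def pick(x,y,yaw,top,hi=.2,n=70,dz=.003):
    o=down(yaw)
    movep([x,y,hi],o)
    hit=move_l([x,y,top+dz],.12,until_force=25)
    z=get_state()["position"][2]
    grab(n); sleep(.2); s=get_state()
    print("pick hit",hit,"z",z.round(4),"gap",round(s["finger_gap"],3),"F",np.round(s["contact_force"],1))
    move_l([x,y,hi],.15); s=get_state()
    print("lifted gap",round(s["finger_gap"],3),"F",np.round(s["contact_force"],1),"t",s["clock"])
def place(x,y,yaw,top,hi=.2,dz=.003,release=True):
    movep([x,y,hi],down(yaw))
    move_l([x,y,top+dz+.015],.15); sleep(.15)
    hit=move_l([x,y,top+dz-.003],.03,until_force=8)
    s=get_state();print("place hit",hit,s["position"].round(4),"F",np.round(s["contact_force"],1))
    if release:
        let_go(); move_l([x,y,hi],.15); s=get_state();print("t",s["clock"],"F",np.round(s["contact_force"],1))
def look(name,x,y,hi=.24):
    movep([x-.03,y,hi],down(np.pi/2));sleep(.15)
    s=get_state();f=grab_frame("wrist");cv2.imwrite(f"pics/{name}.png",f["img"][:,:,::-1])
    return f,campose(f,s)
P2=np.pi/2
E
python3 - <<'E'
from h import *
pick(.4823,-.2632,.535+P2,.012)
f=grab_frame("wrist");cv2.imwrite("pics/held1.png",f["img"][:,:,::-1])
E
```

```text
pick hit False z 0.0157 gap 0.388 F [-1.5  0.2  5.9]
lifted gap 0.392 F [ 0.5 -0.6 -5.8] t 12.5333
```

View pics/held1.png

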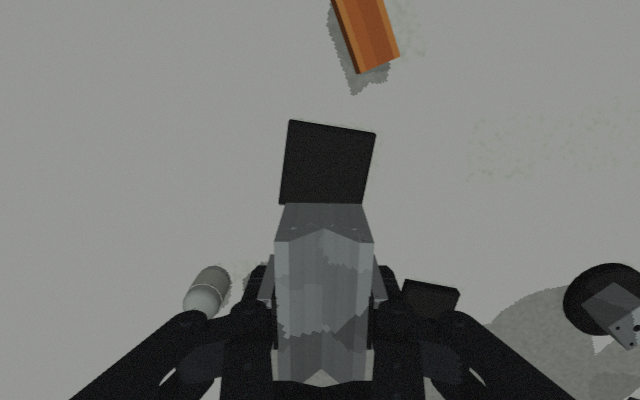

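The vee block, at about (323,300) in the frame, is held squarely between the pads. Gap of about 33 mm and a weight of about 5 N fit it. Next I park it and move the square anvil home.

Run:
```python
from h import *
place(.5785,-.0741,.3263+P2,.012)
pick(.4491,.0905,-.253+P2,.012)
f=grab_frame("wrist");cv2.imwrite("pics/held2.png",f["img"][:,:,::-1])
place(.4772,-.2617,.3761+P2,.012)
look("after2",.50,-.17,.26)
```

```text
place hit True [ 0.5783 -0.0741  0.0154] F [-0.4 -0.5  4.8]
t 17.325 F [-0.1  0.8  0.1]
pick hit False z 0.0155 gap 0.481 F [-1.2 -1.7  6.7]
lifted gap 0.483 F [ 0.2  0.5 -4.7] t 21.925
place hit True [ 0.4771 -0.2617  0.0155] F [-0.6  0.1  4.7]
t 27.125 F [ 0.1  0.2 -0.2]
```

View pics/after2.png

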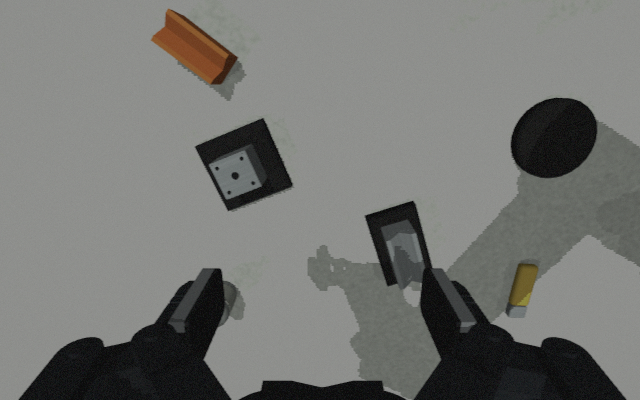

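The square anvil at (236,175) stands upright on the square plate, and the vee block at (402,252) stands on the oblong plate. The round plate at (554,137) is empty. Next is the round anvil.

Run:
```python
from h import *
pick(.5706,.2795,.18+P2,.045)
f=grab_frame("wrist");cv2.imwrite("pics/held3.png",f["img"][:,:,::-1])
place(.4462,.0908,P2,.012)
import pickle
out=[]
for n,x,y in [("a3r",.4462,.0908),("a3v",.5785,-.0741),("a3s",.4772,-.2617)]:
    out.append((n,*look(n,x,y)))
pickle.dump(out,open("D3.pkl","wb"))
ims=[cv2.resize(cv2.convertScaleAbs(rectify(f,M,c,.052,.06,2000),alpha=1.5)[:,:,::-1],(266,266)) for (n,f,M),c in zip(out,[(.4462,.0908),(.5785,-.0741),(.4772,-.2617)])]
for o in ims: cv2.drawMarker(o,(133,133),(0,0,255),0,8)
cv2.imwrite("pics/a3.png",np.hstack(ims)); print(get_state()["clock"])
```

```text
pick hit False z 0.0489 gap 0.52 F [-1.  -0.   5.7]
lifted gap 0.518 F [ 1.  -0.1 -5.5] t 32.8333
place hit True [0.4462 0.0908 0.0159] F [-0.7 -1.   6.6]
t 37.575 F [ 0.3 -0.2 -0.3]
40.2083
```

View pics/a3.png

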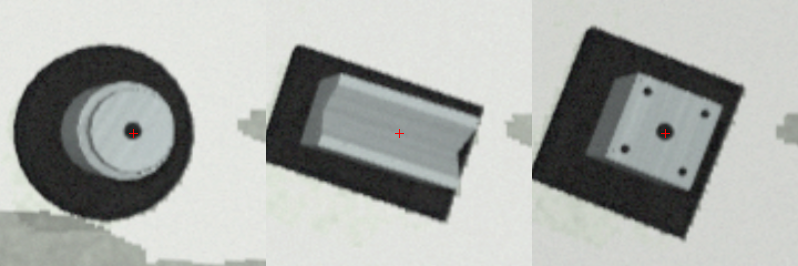

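The round anvil and the square anvil are within about 1 mm of their plate centres (markers on the centre holes). The vee block is parked as commanded, and now goes onto the stage.

Run:
```python
from h import *
pick(.5785,-.0741,.3263+P2,.012)
place(.5723,.2825,.18+P2,.045)
f,M=look("a4",.5723,.2825,.26)
a=cv2.resize(cv2.convertScaleAbs(rectify(f,M,(.5723,.2825),.085,.07,2000),alpha=2)[:,:,::-1],(390,390))
b=cv2.resize(cv2.convertScaleAbs(rectify(f,M,(.5723,.2825),.045,.07,2000),alpha=2)[:,:,::-1],(390,390))
for o in(a,b): cv2.drawMarker(o,(195,195),(0,0,255),0,8)
cv2.imwrite("pics/a4r.png",np.hstack([a,b]))
set_joints([0.7,.1,-.4,1.05,0,1.2]) if 0 else movep([.3,.35,.35],down(P2))
for n in("side","top"):
    g=grab_frame(n);cv2.imwrite(f"pics/{n}9.png",g["img"][:,:,::-1])
print(get_state()["clock"])
```

```text
pick hit False z 0.0157 gap 0.389 F [0.2 0.2 6.2]
lifted gap 0.39 F [ 0.6 -0.2 -5.4] t 44.9333
place hit True [0.5723 0.2825 0.0484] F [-1.  -0.6  4. ]
t 49.7167 F [ 0.1 -0.2 -0.3]
51.4333
```

View pics/a4r.png

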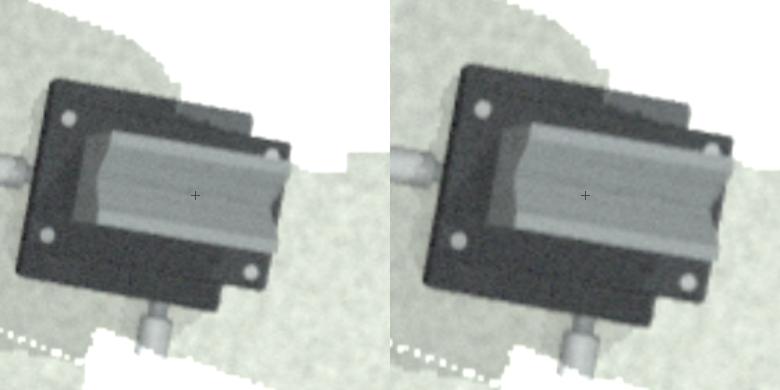

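View pics/side9.png

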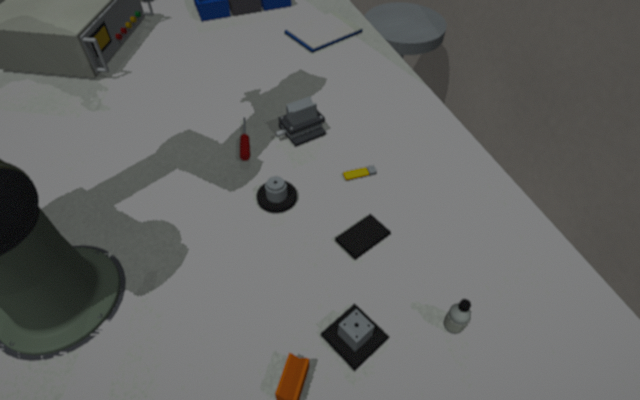

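View pics/top9.png

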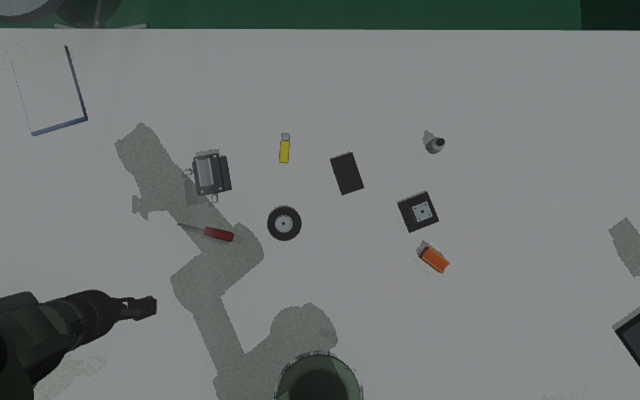

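The vee's top corners average (194,192) and the stage screws average (195,195.5), each against a centre mark at (195,195), so it sits within about 1 mm and parallel to the stage. In the side and top views all the anvils stand upright, the oblong plate is empty, and the bottle, lighter and screwdriver are where they were. I'm handing it in.

```bash
python3 -c "
from cell import *
print(sign_off())"
```

```text
the job is handed in; nothing more can be done
None
```

The changeover is done and handed in at about 51 s of the 109 s allowed. I parked the vee block on the oblong plate and moved the square anvil to the square plate and the round anvil to the round plate. Then I mounted the vee block on the stage with its groove along the long side.

In the last checks, wrist pictures taken after each placing put all three anvils within about 1–2 mm of centre. The vee block looks parallel to the stage, and each placing stopped on contact at the expected height. The final side and top views show everything upright, the oblong plate empty, and the bottle, lighter, screwdriver and orange look-alike where they were. No check failed or disagreed beyond the 2 mm camera calibration; the sign-off itself gives no verdict.

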